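# Prove the folding lid brace of the instrument chest

### The job

The chest's lid brace has just been refitted, so try it out: raise the half-open lid until the brace goes over its lock point, ease it back down so that it rests on the locked brace, and let go. Then lift the lid slightly to take the load off, fold the brace at its knee, and lower the lid until it is fully shut. Feel your way: never strain or force the brace, do not slam the lid, and leave the parts standing around where they are.

Things in the scene. Friction and masses are not known exactly. Their poses are not given: they have to be found in the camera images.
- chest: grey sheet-steel chest fixed to the bench, 170 mm (its x) by 130 mm (its y) by 90 mm tall, open-topped under its lid. Origin at the centre of its underside, z up. The lid hinges along the +x top edge, the handle is at the -x side, the folding brace runs outside the +y side (which roughly faces the robot). Force on the chest counts its lid and brace too.
- lid_hinge (a point): middle of the lid's hinge line, 85 mm along chest +x and 90 mm above the underside; the line is parallel to chest y. The brace's lock point is at a lid angle of about 1.2, up to 0.12 off from one fitting to the next and not measured: there the lid stops hard. Locked, it rests about 0.08 rad (17 mm at the handle) lower.
- lid_handle (a point): centre of the lid's pull handle: a round steel bar 10 mm thick, 90 mm long, parallel to the hinge, 220 mm from the hinge line and 50 mm beyond the lid's free edge; it can turn in closed fingers. The arms at its two ends run to the lid. Moving the lid takes about 5 to 8 N here upward, 1 to 5 N downward.
- lid (a joint): lid angle, rad: 0 shut, grows as it is raised. The handle stands at the hinge + 220 mm along (chest -x turned up by this angle), and 4 mm off that line on the lid's upper face. The 0.8 kg lid has stiff friction hinges (0.9 N m) and stays where it is left.
- knee (a joint): knee angle of the brace, rad: 0 folded (lid shut), 2.74 straight (lock point), 3.34 locked on its stop, bulging toward chest -x and up. At the top of the lid's travel a weak spring takes it over straight, and easing the lid down then locks it. To fold: lift the lid until almost straight again (under about 2.95; it stays so), then push the knee toward chest +x and down to 2.5 or less.
- brace: two flat steel bars, 67 mm between pivots, 14 mm outside the chest's +y side. The lower bar pivots on the chest 20 mm to the -x side of its middle and 65 mm above the underside (the origin of this body), the upper on the lid 95 mm from the hinge. Folding it takes 2 to 6 N at the knee when unloaded, 10 N or more when locked; contact on it must stay under 8 N.
- brace_knob (a point): centre of the black thumb knob on the knee, 12 mm thick, sticking out level along chest +y from 6 to 42 mm outside the brace (this point is 24 mm outside it); its outer 6 mm are 16 mm thick. Push it sideways to fold the knee.
- bush (a joint): give of the rubber-bushed lower pivot, m, along the straight brace: + stretched, - squeezed, 20 N per mm. It must stay within 2 mm (40 N in the brace, about 14 N at the handle beyond what moves the lid).
- al_part_1: bystander, to be left alone: white-grey turned aluminium holder, 46 x 46 mm square foot, 48 mm tall; origin under its centre
- al_part_2: bystander, to be left alone: the like, 54 mm tall; origin under its centre
- al_part_3: bystander, to be left alone: the like, 60 mm tall; origin under its centre
- guide_bush: bystander, to be left alone: upright plain steel bush, 36 mm across, 84 mm tall; origin under its centre
- paste_tin: bystander, to be left alone: open round tin, 82 mm across, 52 mm tall; origin under its centre

How it is judged (in metres and radians):
On the way, in this order (a step that is already met when the one before it is completed fails the run):
1. the brace has gone over its lock point and the released lid rests on it, locked (value of joint knee above 3.2 rad and contact force between the fingers and chest below 0.5 N), for 0.3 s.
2. the lid has been lifted off the lock with the brace untouched (value of joint knee between 2.55 and 3 rad and contact force between anything else and brace below 0.3 N), for 0.1 s.
3. the knee is folded through straight (value of joint knee below 2.55 rad), for 0.1 s.
At the end, for the whole second after the job is handed in: the lid is fully shut (angle under 0.04 rad), at rest and released (value of joint lid below 0.04 rad and velocity of joint lid between -0.05 and 0.05 rad/s and contact force between the fingers and chest below 0.5 N); the robot touches nothing.
It fails at once if the brace is forced: more than 8 N of contact on it (contact force between anything else and brace above 8 N).
It fails at once if the brace is strained: its bushed pivot gives more than 2 mm (value of joint bush above 0.002 m or value of joint bush below -0.002 m).
It fails at once if the lid is slammed (falls faster than 2.5 rad/s) (velocity of joint lid below -2.5 rad/s).
It fails at once if a bystander is shifted by more than 15 mm (distance of any of al_part_1, al_part_2, al_part_3, guide_bush, paste_tin from where it was at the start of the episode above 0.015 m).
It also fails if it takes over 72 s, if anything falls off the work surface, if the arm or the gripper's body presses on something with over 40 N, if the wrist force passes 120 N, or if a joint passes its speed limit or range.

### The arm

A 6-joint arm with a two-finger parallel gripper is mounted at the origin on the work surface; the furniture and walls round the work are solid. World frame = base frame: x ahead of the robot, y to its left, z up, the work surface at z = 0. Lengths are in mm, angles in rad, forces in N, time in s.
With the tool pointing down it reaches from about 350 to 975 mm from the base axis. Payload 7.1 kg.
Tool frame: the origin (TCP) lies midway between the tips of the shut fingers; the grasp point (between the pads) lies 19 mm behind it; z points along the fingers, y is the line along which they close (so a half turn about z gives the same grasp; the last joint's range is limited). The gripper opens to 88 mm and grips with 3 to 60 N. Pads are 20 mm wide; open, the fingers measure 115 mm over their backs; the gripper's body (75 mm by 178 mm) begins 61 mm behind the grasp point.
Start: joints at [-1.168, 0.423, 1.63, -0, 1.089, -0.019], TCP at [255.892, -570.196, 222.675] pointing down, gripper open.
Joint ranges: [-3, 3], [-0.9, 2.11], [0.09, 2.58], [-1.31, 4.45], [0.11, 2.69], [-2.54, 2.54]. Speed limits (rad/s): [2.39, 2.39, 3.01, 3.14, 3.14, 3.14].

### API

Orientations are given as a rotation vector (axis times angle).
In Python, from workcell import ctrl gives the robot as it stands. The module is installed in compiled form; this text tells all that it offers.
- The arm moves only by the tool servo_tool, never from a script. Its argument "increments" is a list of rows, each a list of 7 numbers: the shift along the world's x, y, z in cm, then the turn, a rotation vector about the world's x, y, z in degrees, then the opening, from -1 (shut) to 1 (fully open). A call has 1 to 20 rows; each row is the pose to reach, as a shift and turn from the pose commanded when the call began; what a row does not reach only later rows make up. A row lasts 1/12 s, in which the tool goes at most 41.7 mm and 7.16 degrees, less where a joint would pass 70% of its speed; a pose out of reach is approached as far as the arm can. A call with a gripper value outside its range is refused whole. The fingers move at their own pace and stop on an object; the grip force is fixed at half the most. Time passes only in rows, so rows that repeat a pose let the fingers close. It gives the time, the measured TCP pose, the force, the opening and the grip force at its end, in the units of the state.
- ctrl.get_obs(): the state, without advancing time (a new reading comes with each control period).
- ctrl.get_image(name): name is "scene" or "top" or "wrist"; returns a dict with "image" (400x640x3 uint8, red, green, blue), "fx", "fy", "cx", "cy" (pixels), "extrinsics" (4x4, takes a point from camera to world coordinates); the wrist camera has in their place "tool_from_camera" (4x4, takes a point from camera to tool coordinates, whose origin is the TCP and whose axes are the flange's). Camera axes: x right, y up, looking along -z (the intrinsics and any distortion apply to the point x, -y, -z); pixel columns grow to the right and rows downward; lengths in mm; the calibration is good to about 2 mm. A picture is of the moment at which its call begins: read the wrist's pose just before it. There is no depth.
- ctrl.close_job(): hands the job in; it is judged then, once.
The state is a dict: "t": time; "qpos": joint angles; "qvel": joint speeds; "joint_torque": joint torques, N m; "ee_pos": TCP position; "orientation": TCP orientation; "ft_force": force on the tool from outside, world axes, zero at the start; "moment": the same for the moment, N m; "width": finger opening in mm; "grasp_force": force on a finger pad.
Only numpy, scipy, OpenCV 4.12 (cv2) and the standard library are available. Lean on these libraries where they do the work, as an engineer would, in place of code of your own. Each camera call takes 0.05 s, during which the arm holds its last target. There are 200 camera calls.

## Working session

There is one attempt and no reset: what is moved stays moved. The work goes in short steps, Python scripts to look and compute and a tool call to move; the robot and the scene stay as the last step left them, time stands still between calls to the robot, and variables do not carry over. Pictures are saved under pics/ and viewed, at most 10 in all, crops included, and the job is handed in when it is done.

Besides the shell and the picture viewer there is one more tool, called after "Request:" in YAML: its name, and indented under it one key for each argument. servo_tool: Moves the arm, as the interface text tells. Its arguments: {"type":"object","properties":{"increments":{"type":"array","items":{"type":"array","items":{"type":"number"}}}},"required":["increments"]}

```bash
mkdir -p pics
cat > h.py <<'E'
from workcell import ctrl
import numpy as np, cv2
np.set_printoptions(precision=3,suppress=True)
def snap(n,f):
    d=ctrl.get_image(n); cv2.imwrite('pics/'+f,d['image'][:,:,::-1]); 
    np.savez('pics/'+f+'.npz',**{k:v for k,v in d.items()}); return d
def ray(d,u,v):
    E=np.array(d['extrinsics']); r=np.array([(u-d['cx'])/d['fx'],-(v-d['cy'])/d['fy'],-1.])
    r=E[:3,:3]@r; return E[:3,3],r/np.linalg.norm(r)
def onz(d,u,v,z):
    o,r=ray(d,u,v); return o+r*(z-o[2])/r[2]
def proj(d,p):
    E=np.array(d['extrinsics']); c=E[:3,:3].T@(np.array(p)-E[:3,3])
    return np.array([d['cx']+d['fx']*c[0]/-c[2], d['cy']-d['fy']*c[1]/-c[2]])
def tri(a,b):
    (o1,r1),(o2,r2)=a,b
    A=np.stack([r1,-r2],1); s=np.linalg.lstsq(A,o2-o1,rcond=None)[0]
    p,q=o1+s[0]*r1,o2+s[1]*r2; return (p+q)/2,np.linalg.norm(p-q)
def load(f): return dict(np.load('pics/'+f+'.npz'))
E
python3 - <<'E'
from h import *
o=ctrl.get_obs(); print(o)
for n in('scene','top'):
    d=snap(n,n+'1.png'); print({k:d[k] for k in d if k!='image'})
E
```

```text
{'t': 0.0, 'qpos': array([-1.168,  0.424,  1.631,  0.   ,  1.089, -0.019]), 'qvel': array([ 0.001,  0.001, -0.001, -0.001,  0.001,  0.001]), 'joint_torque': array([ -0.   , -54.464, -27.366,   0.064,   0.023,  -0.   ]), 'ee_pos': array([ 255.675, -569.708,  221.905]), 'orientation': array([-3.071, -0.657,  0.   ]), 'ft_force': array([1.097, 0.478, 0.339]), 'moment': array([0.056, 0.04 , 0.014]), 'grasp_force': 0.0, 'width': 87.51856320723147}
{'fx': 375.5442861759349, 'fy': 375.5442861759349, 'cx': 321.75765090465353, 'cy': 195.3522120396101, 'extrinsics': array([[  -0.616,    0.405,   -0.676, -167.937],
       [  -0.788,   -0.325,    0.523,  583.104],
       [  -0.008,    0.855,    0.519,  550.855],
       [   0.   ,    0.   ,    0.   ,    1.   ]])}
{'fx': 470.9891535407699, 'fy': 470.9891535407699, 'cx': 318.6667249562292, 'cy': 196.89593343779535, 'extrinsics': array([[   0.009,    0.989,   -0.146,  234.451],
       [  -1.   ,    0.01 ,    0.009,  154.377],
       [   0.01 ,    0.146,    0.989, 1334.536],
       [   0.   ,    0.   ,    0.   ,    1.   ]])}
```

```bash
sleep 1; ls pics
```

```text
scene1.png
scene1.png.npz
top1.png
top1.png.npz
```

View pics/scene1.png

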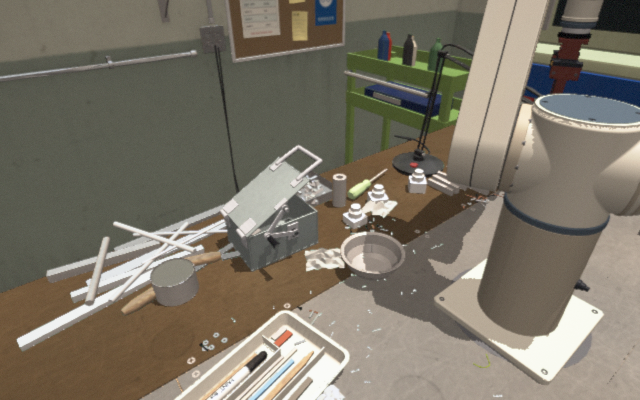

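View pics/top1.png

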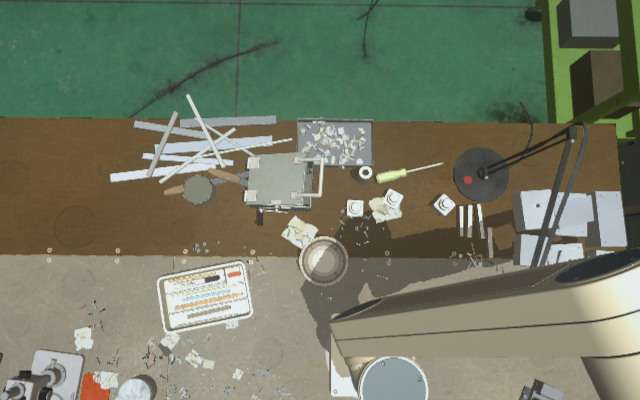

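Scene: chest with lid raised about 45°, handle at (297,160), brace on the near side at about (275,240). Top: chest at (245–312,150–210), handle bar at (320,175), knob near (265,215). I'll take a closer crop of both.

Run:
```python
from h import *
s=load('scene1.png')['image'][:,:,::-1]; t=load('top1.png')['image'][:,:,::-1]
a=cv2.resize(s[130:280,205:345],None,fx=4,fy=4,interpolation=cv2.INTER_CUBIC)[:600,:480]
b=cv2.resize(t[140:240,235:335],(400,400),interpolation=cv2.INTER_CUBIC)
a=cv2.resize(s[140:270,220:330],(440,520),interpolation=cv2.INTER_CUBIC)
c=np.zeros((520,800,3),np.uint8); c[:,:440]=a; c[:360,440:]=b[:360,:360]
cv2.imwrite('pics/c1.png',c)
```

```text
(no output)
```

View pics/c1.png

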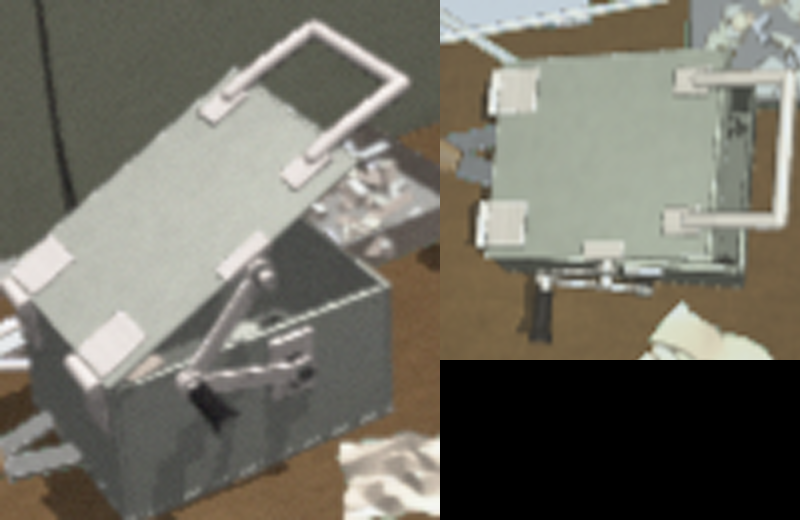

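Scene crop (×4): handle bar ends at (298.5,145.5) and (321.8,160), knob from (268.8,235.8) to (273.8,245.5), near chest corners at (252,269.5) and (317.5,242). Top: bar ends at (322.5,159.5) and (319.5,195.5), knob from (261,211) to (260,225).

Run:
```python
from h import *
s=load('scene1.png'); t=load('top1.png')
for n,z,p in (('+x+y bot',0,(252,269.5)),('-x+y bot',0,(317.5,242)),('-x+y top',90,(317,211.75)),('+x+y top',90,(250.5,236))):
    print(n,onz(s,*p,z))
for n,a,b in (('bar far',(298.5,145.5),(322.5,159.5)),('bar near',(321.75,160),(319.5,195.5)),('bar mid',(310,152.75),(321,177.5)),('knee',(268.5,235.5),(261.25,210.75)),('knobtip',(273.75,245.5),(260,225)),('lidpivot',(285.5,208),(276.5,208)), ('lowpivot',(293.5,231),(285,212))):
    print(n,*tri(ray(s,*a),ray(t,*b)))
print('top -x+y rim',onz(t,235+(742-440)/4,140+268/4,90))
# bystanders tops in top view
for n,z,p in (('bush',84,(365,173)),('a1',50,(355,208)),('a2',55,(393,199)),('a3',55,(444,204)),('tin',52,(323,260))): print(n,onz(t,*p,z))
```

```text
+x+y bot [402.089 332.521   0.   ]
-x+y bot [389.405 165.961   0.   ]
-x+y top [383.729 170.123  90.   ]
+x+y top [397.696 327.741  90.   ]
bar far [495.315 135.792 200.546] 1.0060773292561782
bar near [404.561 141.04  199.691] 2.5281610074931695
bar mid [449.625 138.171 199.525] 1.3834996354467493
knee [380.059 296.037  86.619] 1.152515854340508
knobtip [344.22  301.49   85.808] 8.557818338786607
lidpivot [381.672 251.284 134.157] 0.04525050331084112
lowpivot [379.959 234.614  69.329] 3.1396057699250752
top -x+y rim [390.704 164.497  90.   ]
bush [485.699  18.096  84.   ]
a1 [394.204  42.453  50.   ]
a2 [419.571 -61.718  55.   ]
a3 [ 407.148 -201.896   55.   ]
tin [251.659 129.42   52.   ]
```

Run:
```python
from h import *
s=load('scene1.png')['image'][:,:,::-1]; t=load('top1.png')['image'][:,:,::-1]
a=cv2.resize(s[20:220,370:530],None,fx=2.5,fy=2.5); b=cv2.resize(t[100:300,440:640],(400,400))
c=np.zeros((500,800,3),np.uint8); c[:,:400]=a; c[:400,400:]=b
cv2.imwrite('pics/c2.png',c)
t=load('top1.png'); s=load('scene1.png')
for z in (20,220,300): print(proj(t,[256,-570,z]),proj(s,[256,-570,z]))
```

```text
[574.189 260.87 ] [531.884 165.417]
[620.527 259.894] [551.881 102.007]
[644.032 259.398] [561.02   73.028]
```

View pics/c2.png

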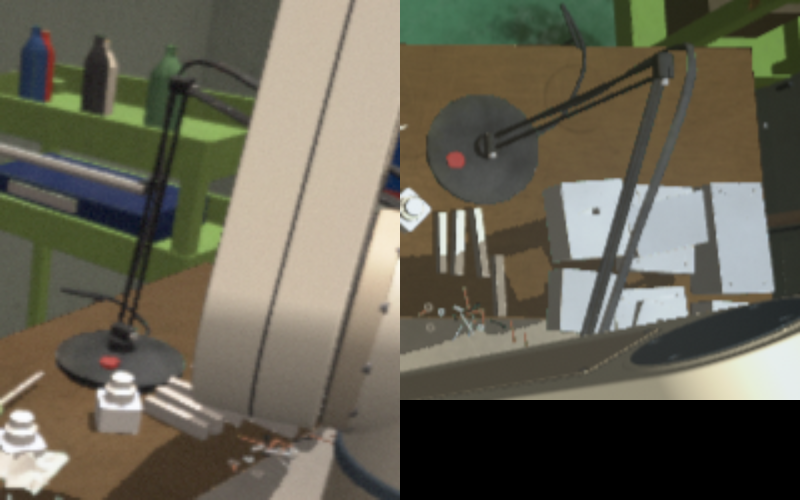

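The lamp elbow is at scene (442,54) / top (571,132), and its second arm reaches toward the robot at about top (535,267). I'll triangulate it.

Run:
```python
from h import *
t=load('top1.png'); s=load('scene1.png')
e,g=tri(ray(s,442,54),ray(t,571.5,132.5)); print(e,g)
# plane of top line
o,r1=ray(t,571.5,132.5); _,r2=ray(t,535,267); n=np.cross(r1,r2)
for p in ((460,61),(469,66)):
    q,r=ray(s,*p); X=q+r*(n@(o-q))/(n@r); print(X, proj(t,X))
```

```text
[ 533.151 -413.813  328.553] 0.31928041065085194
[ 454.223 -389.68   324.227] [561.965 167.636]
[ 418.366 -380.647  317.98 ] [557.487 184.137]
```

Request:
servo_tool:
  increments:
    - [0,0,4,0,0,7,0]
    - [0,0,8,0,0,14,0]
    - [0,0,12,0,0,21,0]
    - [0,0,16,0,0,28,0]
    - [0,0,20,0,0,35,0]
    - [0,0,22,0,0,42,0]
    - [0,0,22,0,0,45,0]
    - [1,3.8,22,0,0,52,0]
    - [2.1,7.6,22,0,0,59,0]
    - [3.1,11.4,22,0,0,66,0]
    - [4.1,15.1,22,0,0,73,0]
    - [5.2,18.9,22,0,0,80,0]
    - [6.2,22.7,22,0,0,87,0]
    - [7.3,26.5,22,0,0,94,0]
    - [8.3,30.3,22,0,0,101,0]
    - [9.3,34.1,22,0,0,108,0]
    - [10.4,37.9,22,0,0,115,0]
    - [11.4,41.6,22,0,0,122,0]
    - [12.4,45.4,22,0,0,129,0]
    - [13.5,49.2,22,0,0,136,0]

```text
t: 1.77
ee_pos: [390.5, -76.3, 442.6]
orientation: [0.532, 3.096, -0.0]
ft_force: [0.4, -0.6, -0.5]
width: 43.7
grasp_force: 0.0
```

Request:
servo_tool:
  increments:
    - [1,3.7,0,0,0,6,0]
    - [2,7.4,0,0,0,12,0]
    - [3,11.1,0,0,0,16.4,0]
    - [4,14.8,0,0,0,16.4,0]
    - [5,18.5,-2,0,0,16.4,0]
    - [5.9,21.7,-5,0,0,16.4,0]
    - [5.9,21.7,-9,0,0,16.4,0]
    - [5.9,21.7,-13,0,0,16.4,0]
    - [5.9,21.7,-17,0,0,16.4,0]
    - [5.9,21.7,-17,0,0,16.4,0]
    - [5.9,21.7,-17,0,0,16.4,0]

```text
t: 2.68
ee_pos: [448.7, 138.5, 271.6]
orientation: [-0.094, -3.136, 0.002]
ft_force: [0.2, 0.8, 0.5]
width: 43.7
grasp_force: 0.0
```

Run:
```python
from h import *
o=ctrl.get_obs(); print(o['ee_pos'],o['orientation'],o['qpos'])
d=snap('wrist','w1.png'); print({k:d[k] for k in d if k!='image'})
T=np.array(d['tool_from_camera']); R=cv2.Rodrigues(o['orientation'])[0]
W=np.eye(4); W[:3,:3]=R; W[:3,3]=o['ee_pos']; d['extrinsics']=W@T
print(proj(d,[450,138,200]),proj(d,[495,135.5,200]),proj(d,[404.5,141,200]))
```

```text
[448.675 138.516 271.631] [-0.094 -3.136  0.002] [ 0.274  0.132  1.91  -0.     1.104 -1.237]
{'fx': 294.2424133117227, 'fy': 294.2424133117227, 'cx': 316.21976776287164, 'cy': 199.25442447618033, 'tool_from_camera': array([[   0.001,    0.961,    0.277,   74.201],
       [   1.   ,   -0.001,    0.001,   -0.321],
       [   0.001,    0.277,   -0.961, -161.797],
       [   0.   ,    0.   ,    0.   ,    1.   ]])}
[316.408 209.213] [316.579 258.274] [316.812 154.312]
```

View pics/w1.png

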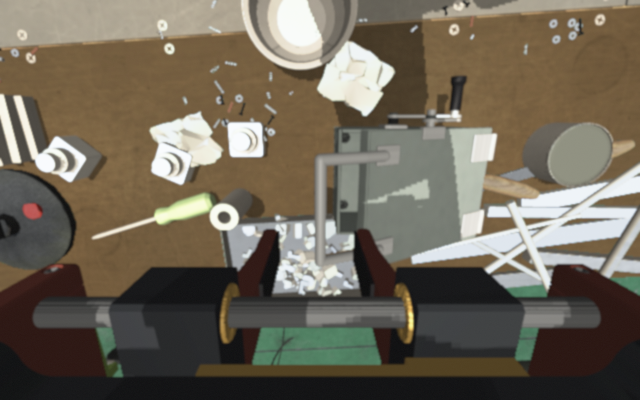

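Bar seen at column ≈320, rows 158–262, centred between the fingers. I'll descend and close.

Request:
servo_tool:
  increments:
    - [0.1,0.1,-3,0,0,0,0]
    - [0.1,0.1,-6,0,0,0,0]
    - [0.1,0.1,-8,0,0,0,0]
    - [0.1,0.1,-9,0,0,0,0]
    - [0.1,0.1,-9.2,0,0,0,0]
    - [0.1,0.1,-9.2,0,0,0,-0.4]
    - [0.1,0.1,-9.2,0,0,0,-0.6]
    - [0.1,0.1,-9.2,0,0,0,-0.8]
    - [0.1,0.1,-9.2,0,0,0,-1]
    - [0.1,0.1,-9.2,0,0,0,-1]
    - [0.1,0.1,-9.2,0,0,0,-1]
    - [0.1,0.1,-9.2,0,0,0,-1]

```text
t: 3.73
ee_pos: [451.4, 141.0, 181.1]
orientation: [0.095, 3.139, 0.004]
ft_force: [0.0, 7.4, -2.2]
width: 9.2
grasp_force: 30.0
```

```bash
cat > arc.py <<'E'
import numpy as np
def P(phi,r=219.5,H=(461.6,330.6,90)):  # bar centre
    return np.array([H[0]-10-.06*r*np.cos(phi),H[1]-.998*r*np.cos(phi),H[2]+r*np.sin(phi)])
E
python3 - <<'E'
from arc import *
p0=P(np.arctan2(110,190))
for f in list(np.arange(.55,1.36,.05)): print(round(f,3),((P(f)-p0)/10).round(2))
E
```

```text
0.55 [0.02 0.28 0.48]
0.6 [0.05 0.88 1.4 ]
0.65 [0.09 1.52 2.29]
0.7 [0.13 2.2  3.14]
0.75 [0.18 2.93 3.96]
0.8 [0.22 3.7  4.75]
0.85 [0.27 4.5  5.49]
0.9 [0.32 5.34 6.2 ]
0.95 [0.37 6.22 6.86]
1.0 [0.43 7.12 7.47]
1.05 [0.48 8.06 8.04]
1.1 [0.54 9.02 8.56]
1.15 [ 0.6  10.01  9.04]
1.2 [ 0.66 11.02  9.46]
1.25 [ 0.72 12.05  9.83]
1.3 [ 0.79 13.1  10.15]
1.35 [ 0.85 14.16 10.42]
```

Request:
servo_tool:
  increments:
    - [0,0.2,0.2,0,0,0,-1]
    - [0,0.4,0.5,0,0,0,-1]
    - [0.05,1.0,1.4,0,0,0,-1]
    - [0.1,1.6,2.3,0,0,0,-1]
    - [0.1,2.3,3.15,0,0,0,-1]
    - [0.2,3.0,4.0,0,0,0,-1]
    - [0.2,3.8,4.75,0,0,0,-1]
    - [0.2,3.8,4.75,0,0,0,-1]
    - [0.2,3.8,4.75,0,0,0,-1]

```text
t: 4.48
ee_pos: [453.5, 177.0, 229.7]
orientation: [0.092, 3.138, -0.003]
ft_force: [-0.5, -7.6, 8.6]
width: 9.1
grasp_force: 30.0
```

Request:
servo_tool:
  increments:
    - [0.05,0.3,0.5,0,0,0,-1]
    - [0.05,0.67,0.89,0,0,0,-1]
    - [0.1,1.52,1.61,0,0,0,-1]
    - [0.15,2.4,2.27,0,0,0,-1]
    - [0.2,3.31,2.89,0,0,0,-1]
    - [0.2,3.88,3.24,0,0,0,-1]
    - [0.2,3.88,3.24,0,0,0,-1]

```text
t: 5.07
ee_pos: [455.9, 216.5, 262.1]
orientation: [0.093, 3.138, -0.002]
ft_force: [0.9, -3.2, 8.0]
width: 9.3
grasp_force: 30.0
```

Run:
```python
from h import *
d=snap('scene','s2.png'); o=ctrl.get_obs(); print(o['t'],o['ee_pos'],o['ft_force'])
t=snap('top','t2.png')
a=cv2.resize(d['image'][140:270,210:340,::-1],(520,520),interpolation=cv2.INTER_CUBIC)
b=cv2.resize(t['image'][160:230,245:315,::-1],(280,280),interpolation=cv2.INTER_CUBIC)
c=np.zeros((520,800,3),np.uint8); c[:,:520]=a; c[:280,520:]=b
cv2.imwrite('pics/c3.png',c)
```

```text
5.1167 [455.913 216.493 262.148] [ 0.696 -2.768  8.431]
```

View pics/c3.png

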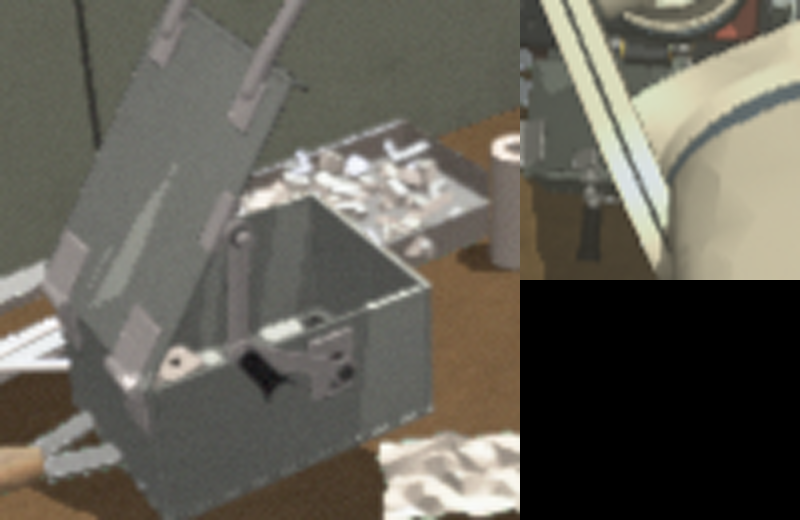

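Brace nearly straight but not over: the lid is at about 1.01, knee at crop (245,350). I'll creep up now, watching the force.

Request:
servo_tool:
  increments:
    - [0.02,0.26,0.25,0,0,0,-1]
    - [0.03,0.52,0.45,0,0,0,-1]
    - [0.05,0.72,0.55,0,0,0,-1]
    - [0.05,0.91,0.66,0,0,0,-1]

```text
t: 5.5
ee_pos: [456.3, 224.7, 267.3]
orientation: [0.093, 3.138, -0.004]
ft_force: [6.4, -5.5, -4.9]
width: 9.4
grasp_force: 30.0
```

Request:
servo_tool:
  increments:
    - [0.02,0.2,0.1,0,0,0,-1]
    - [0.03,0.4,0.2,0,0,0,-1]

```text
t: 5.67
ee_pos: [456.6, 228.5, 269.5]
orientation: [0.093, 3.138, -0.004]
ft_force: [5.6, -6.7, -0.9]
width: 9.4
grasp_force: 30.0
```

Request:
servo_tool:
  increments:
    - [0,0.2,0.1,0,0,0,-1]
    - [0,0.4,0.2,0,0,0,-1]

```text
t: 5.83
ee_pos: [456.8, 232.4, 271.6]
orientation: [0.093, 3.138, -0.004]
ft_force: [6.3, -6.6, -0.9]
width: 9.3
grasp_force: 30.0
```

Request:
servo_tool:
  increments:
    - [0,0.2,0.1,0,0,0,-1]
    - [0,0.4,0.18,0,0,0,-1]

```text
t: 6.0
ee_pos: [457.1, 236.4, 273.7]
orientation: [0.093, 3.137, -0.004]
ft_force: [5.5, -7.0, 1.6]
width: 9.1
grasp_force: 30.0
```

Request:
servo_tool:
  increments:
    - [0,0.2,0.1,0,0,0,-1]
    - [0,0.4,0.18,0,0,0,-1]

```text
t: 6.17
ee_pos: [457.3, 240.4, 275.7]
orientation: [0.093, 3.137, -0.004]
ft_force: [4.8, -9.0, 4.5]
width: 9.0
grasp_force: 30.0
```

Request:
servo_tool:
  increments:
    - [0,0.2,0.1,0,0,0,-1]
    - [0,0.4,0.18,0,0,0,-1]

```text
t: 6.33
ee_pos: [457.5, 244.4, 277.6]
orientation: [0.093, 3.136, -0.004]
ft_force: [7.3, -7.3, 2.2]
width: 8.9
grasp_force: 30.0
```

Request:
servo_tool:
  increments:
    - [0,0.2,0.08,0,0,0,-1]
    - [0,0.4,0.16,0,0,0,-1]

```text
t: 6.5
ee_pos: [457.8, 248.5, 279.4]
orientation: [0.093, 3.135, -0.004]
ft_force: [7.8, -6.8, 2.5]
width: 9.1
grasp_force: 30.0
```

Request:
servo_tool:
  increments:
    - [-0.02,0.2,0.08,0,0,0,-1]
    - [-0.02,0.4,0.16,0,0,0,-1]

```text
t: 6.67
ee_pos: [458.0, 252.6, 281.2]
orientation: [0.093, 3.134, -0.003]
ft_force: [8.9, -6.9, 1.2]
width: 9.2
grasp_force: 30.0
```

Request:
servo_tool:
  increments:
    - [-0.05,0.2,0.08,0,0,0,-1]
    - [-0.05,0.4,0.14,0,0,0,-1]

```text
t: 6.83
ee_pos: [458.2, 256.7, 282.8]
orientation: [0.093, 3.133, -0.002]
ft_force: [12.1, -7.7, 2.6]
width: 9.0
grasp_force: 30.0
```

Request:
servo_tool:
  increments:
    - [0.15,0.2,0.07,0,0,0,-1]
    - [0.3,0.4,0.14,0,0,0,-1]

```text
t: 7.0
ee_pos: [458.5, 260.2, 283.9]
orientation: [0.094, 3.139, -0.005]
ft_force: [-4.3, -8.7, 10.2]
width: 9.1
grasp_force: 30.0
```

Request:
servo_tool:
  increments:
    - [0,0.2,0.05,0,0,0,-1]
    - [0,0.2,0.05,0,0,0,-1]
    - [0,0.2,0.05,0,0,0,-1]

```text
t: 7.25
ee_pos: [458.6, 262.5, 284.8]
orientation: [0.094, 3.138, -0.004]
ft_force: [-0.9, -8.0, 9.2]
width: 9.0
grasp_force: 30.0
```

Request:
servo_tool:
  increments:
    - [0,0.15,0.03,0,0,0,-1]
    - [0,0.3,0.06,0,0,0,-1]
    - [0,0.3,0.06,0,0,0,-1]

```text
t: 7.5
ee_pos: [458.7, 265.6, 285.6]
orientation: [0.094, 3.138, -0.003]
ft_force: [0.1, -6.5, 11.6]
width: 9.2
grasp_force: 30.0
```

Request:
servo_tool:
  increments:
    - [0,0.15,0.04,0,0,0,-1]
    - [0,0.3,0.08,0,0,0,-1]
    - [0,0.3,0.08,0,0,0,-1]

```text
t: 7.75
ee_pos: [458.9, 267.7, 286.3]
orientation: [0.093, 3.138, -0.006]
ft_force: [1.6, -10.9, 11.4]
width: 8.8
grasp_force: 30.0
```

Request:
servo_tool:
  increments:
    - [0,0.1,0.02,0,0,0,-1]
    - [0,0.2,0.04,0,0,0,-1]
    - [0,0.2,0.04,0,0,0,-1]

```text
t: 8.0
ee_pos: [458.9, 269.1, 286.7]
orientation: [0.093, 3.138, -0.008]
ft_force: [1.4, -14.0, 12.2]
width: 9.1
grasp_force: 30.0
```

Request:
servo_tool:
  increments:
    - [0,0,0,0,0,0,-1]
    - [0,0,0,0,0,0,-1]
    - [0,0,0,0,0,0,-1]
    - [0,0,0,0,0,0,-1]

```text
t: 8.33
ee_pos: [458.9, 269.1, 286.7]
orientation: [0.094, 3.138, -0.008]
ft_force: [0.1, -13.8, 11.3]
width: 9.2
grasp_force: 30.0
```

```bash
cat > look.py <<'E'
from h import *
import sys
d=snap('scene',sys.argv[1]); o=ctrl.get_obs(); print(o['t'],o['ee_pos'],o['ft_force'])
cv2.imwrite('pics/c_'+sys.argv[1],cv2.resize(d['image'][170:270,240:330,::-1],(540,600),interpolation=cv2.INTER_CUBIC))
E
python3 look.py k1.png
```

```text
8.3833 [458.946 269.123 286.734] [  1.039 -13.821  12.165]
```

View pics/c_k1.png

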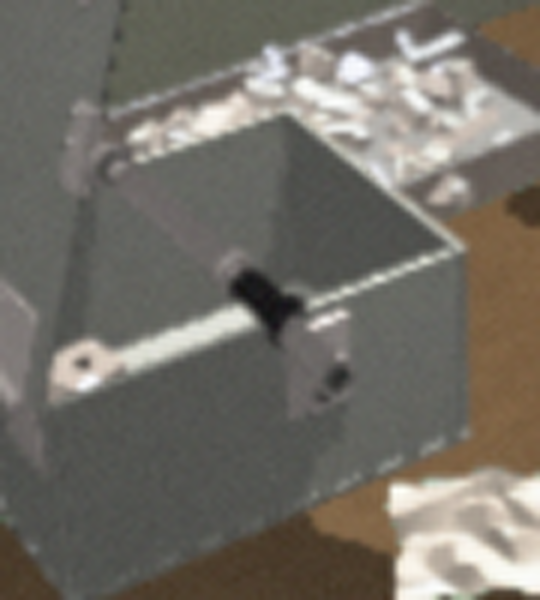

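Knee at crop (232,265) lies above the pivot line, so it has gone just over straight. Easing down.

Request:
servo_tool:
  increments:
    - [0,-0.2,-0.04,0,0,0,-1]
    - [0,-0.4,-0.09,0,0,0,-1]
    - [0,-0.6,-0.15,0,0,0,-1]
    - [0,-0.8,-0.21,0,0,0,-1]
    - [0,-1.0,-0.27,0,0,0,-1]
    - [0,-1.2,-0.34,0,0,0,-1]
    - [0,-1.2,-0.34,0,0,0,-1]

```text
t: 8.97
ee_pos: [458.4, 259.7, 283.5]
orientation: [0.094, 3.138, 0.001]
ft_force: [-2.4, -2.1, 11.2]
width: 8.8
grasp_force: 30.0
```

Request:
servo_tool:
  increments:
    - [0,-0.2,0.0,0,0,0,-1]
    - [0,-0.4,-0.05,0,0,0,-1]
    - [0,-0.4,-0.05,0,0,0,-1]

```text
t: 9.22
ee_pos: [458.2, 255.9, 282.2]
orientation: [0.094, 3.139, 0.001]
ft_force: [-2.2, -0.4, 7.2]
width: 9.6
grasp_force: 30.0
```

Request:
servo_tool:
  increments:
    - [0,-0.15,-0.03,0,0,0,-1]
    - [0,-0.3,-0.08,0,0,0,-1]
    - [0,-0.3,-0.08,0,0,0,-1]

```text
t: 9.47
ee_pos: [458.0, 252.9, 281.1]
orientation: [0.094, 3.14, 0.001]
ft_force: [-1.4, 0.2, 6.0]
width: 9.3
grasp_force: 30.0
```

Request:
servo_tool:
  increments:
    - [0,-0.1,-0.03,0,0,0,-1]
    - [0,-0.2,-0.05,0,0,0,-1]
    - [0,-0.2,-0.05,0,0,0,-1]

```text
t: 9.72
ee_pos: [457.9, 251.0, 280.2]
orientation: [0.094, 3.14, 0.001]
ft_force: [-2.3, 0.8, 5.6]
width: 9.2
grasp_force: 30.0
```

Request:
servo_tool:
  increments:
    - [0,-0.1,-0.03,0,0,0,-1]
    - [0,-0.2,-0.05,0,0,0,-1]
    - [0,-0.2,-0.05,0,0,0,-1]

```text
t: 9.97
ee_pos: [457.8, 249.0, 279.5]
orientation: [-0.094, -3.14, -0.001]
ft_force: [-2.9, 2.7, 5.6]
width: 9.0
grasp_force: 30.0
```

```bash
python3 look.py k2.png
```

```text
10.0167 [457.791 249.044 279.461] [-2.836  2.42   5.061]
```

View pics/c_k2.png

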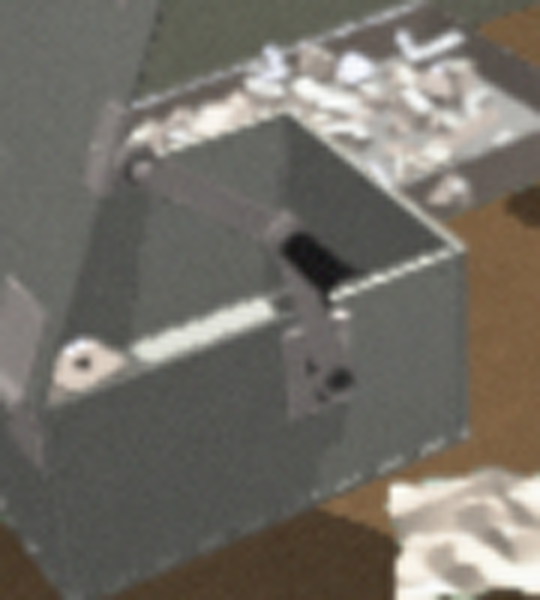

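Knee now bulges toward chest −x (crop (285,225)), so it is nearly or fully on its stop.

Request:
servo_tool:
  increments:
    - [0,-0.1,-0.03,0,0,0,-1]
    - [0,-0.2,-0.06,0,0,0,-1]
    - [0,-0.2,-0.06,0,0,0,-1]

```text
t: 10.27
ee_pos: [457.7, 247.6, 278.9]
orientation: [-0.094, -3.14, -0.003]
ft_force: [-3.1, 5.6, 4.5]
width: 9.4
grasp_force: 30.0
```

On the stop: the force is rising. Letting go.

Request:
servo_tool:
  increments:
    - [0,0,0,0,0,0,-0.6]
    - [0,0,0,0,0,0,-0.3]
    - [0,0,0,0,0,0,0]
    - [0,0,0,0,0,0,0]
    - [0,0,0,0,0,0,0]
    - [0,0,0,0,0,0,0]
    - [0,0,0,0,0,0,0]
    - [0,0,0,0,0,0,0]
    - [0,0,0,0,0,0,0]
    - [0,0,0,0,0,0,0]
    - [0,0,0,0,0,0,0]

```text
t: 11.18
ee_pos: [458.0, 246.7, 278.6]
orientation: [0.094, 3.14, 0.0]
ft_force: [0.3, -0.5, 0.4]
width: 43.9
grasp_force: 0.0
```

Run:
```python
from h import *
s=snap('scene','k3.png'); t=load('t2.png')
o=ctrl.get_obs(); print(o['t'],o['ee_pos'],o['ft_force'],o['width'])
W=np.eye(4); W[:3,:3]=cv2.Rodrigues(o['orientation'])[0]; W[:3,3]=o['ee_pos']
# knob dark mask in scene crop
g=s['image'].max(axis=2)[190:240,270:320]; m=(g<38).astype(np.uint8)
n,l,st,c=cv2.connectedComponentsWithStats(m); 
for i in range(1,n):
    if st[i,4]>8: print(st[i],c[i]+[270,190])
```

```text
11.2333 [458.    246.716 278.607] [-0.423  0.182  0.323] 43.72484979307487
[18 20 10  8 44] [292.25  213.386]
```

```bash
cat > knee.py <<'E'
from h import *
C=np.array([456.5,245,0]); X=np.array([.065,.998,0]); Y=np.array([-.998,.065,0])
def knob(f,mask=True,p=None):
    s=load(f); o,r=ray(s,*p); q=C+Y*103; X0=o+r*(Y@(q-o))/(Y@r)
    d=X0-C; return X0,np.array([d@X,d[2]])
if __name__=='__main__':
    for f,p in (('k1.png',(284,219)),('k2.png',(293,213)),('k3.png',(292.5,213.4)),('scene1.png',(271.5,241))):
        w,k=knob(f,p=p); lo=np.array([-20,65]); v=k-lo; print(f,w,k,'lower len',np.linalg.norm(v),'ang',np.arctan2(v[1],v[0]))
    for y in (247,269,141):
        print(y)
    for a in (1.18,1.22,1.26,1.28,1.3):
        pu=np.array([85-95*np.cos(a),90+95*np.sin(a)]); d=pu-lo; D=np.linalg.norm(d); print(a,pu,D,'brace ang',np.arctan2(d[1],d[0]))
E
python3 knee.py
```

```text
k1.png [355.058 272.459 130.735] [ 20.81  130.735] lower len 77.37341683699454 ang 1.0152017632853323
k2.png [353.711 251.776 136.862] [  0.081 136.862] lower len 74.61477758876264 ang 1.2983026615656716
k3.png [353.787 252.944 136.363] [  1.252 136.363] lower len 74.46044178471911 ang 1.2813637199291241
scene1.png [357.071 303.356  90.33 ] [51.777 90.33 ] lower len 76.11518277091395 ang 0.3392540083205728
247
269
141
1.18 [ 48.812 177.838] 132.16439881003814 brace ang 1.0231775996409915
1.22 [ 52.354 179.214] 135.20351069225396 brace ang 1.006115442223161
1.26 [ 55.947 180.449] 138.1896588041525 brace ang 0.9889251904661707
1.28 [ 57.762 181.012] 139.66247493230352 brace ang 0.980285278203542
1.3 [ 59.588 181.538] 141.12157790242833 brace ang 0.9716171089609776
```

Knob mask gives a lower-bar angle of 1.28–1.30 against about 1.0 straight, so it is locked, and it's released. Regrip and lift.

Request:
servo_tool:
  increments:
    - [0,0,0,0,0,0,-0.5]
    - [0,0.1,0.05,0,0,0,-0.8]
    - [0,0.1,0.05,0,0,0,-1]
    - [0,0.1,0.05,0,0,0,-1]
    - [0,0.1,0.05,0,0,0,-1]
    - [0,0.1,0.05,0,0,0,-1]
    - [0,0.3,0.12,0,0,0,-1]
    - [0,0.5,0.2,0,0,0,-1]
    - [0,0.7,0.27,0,0,0,-1]
    - [0,0.9,0.35,0,0,0,-1]
    - [0,1.1,0.42,0,0,0,-1]
    - [0,1.3,0.49,0,0,0,-1]
    - [0,1.5,0.56,0,0,0,-1]
    - [0,1.6,0.6,0,0,0,-1]
    - [0,1.7,0.63,0,0,0,-1]
    - [0,1.7,0.63,0,0,0,-1]

```text
t: 12.57
ee_pos: [458.8, 262.6, 284.9]
orientation: [0.094, 3.139, -0.004]
ft_force: [3.5, -6.1, -1.1]
width: 9.0
grasp_force: 30.0
```

Request:
servo_tool:
  increments:
    - [0.05,0.2,0.05,0,0,0,-1]
    - [0.05,0.3,0.08,0,0,0,-1]
    - [0.05,0.3,0.08,0,0,0,-1]

```text
t: 12.82
ee_pos: [459.0, 265.5, 285.9]
orientation: [0.094, 3.139, -0.005]
ft_force: [2.2, -8.0, 1.9]
width: 9.3
grasp_force: 30.0
```

Request:
servo_tool:
  increments:
    - [0.0,0.1,0.02,0,0,0,-1]
    - [0.0,0.2,0.05,0,0,0,-1]
    - [0.0,0.2,0.05,0,0,0,-1]

```text
t: 13.07
ee_pos: [459.1, 267.2, 286.4]
orientation: [0.094, 3.139, -0.005]
ft_force: [2.4, -8.7, 2.5]
width: 9.2
grasp_force: 30.0
```

Request:
servo_tool:
  increments:
    - [0.0,0.1,0.02,0,0,0,-1]
    - [0.0,0.15,0.04,0,0,0,-1]
    - [0.0,0.15,0.04,0,0,0,-1]

```text
t: 13.32
ee_pos: [459.2, 268.3, 286.8]
orientation: [0.094, 3.139, -0.006]
ft_force: [3.1, -10.4, 2.2]
width: 9.1
grasp_force: 30.0
```

Request:
servo_tool:
  increments:
    - [0,0,0,0,0,0,-0.6]
    - [0,0,0,0,0,0,-0.3]
    - [0,0,0,0,0,0,0]
    - [0,0,0,0,0,0,0]
    - [0,0,0,0,0,0,0]
    - [0,0,2,0,0,0,0]
    - [0,0,5,0,0,0,0]
    - [0,0,8,0,0,0,0]
    - [0,0,8,0,0,0,-0.5]
    - [-3,-2,8,0,0,0,-1]
    - [-6,-4,8,0,0,0,-1]
    - [-9,-6,8,0,-7,0,-1]
    - [-12,-8,8,0,-14,0,-1]
    - [-14,-9,8,0,-20,0,-1]
    - [-14,-9,8,0,-20,0,-1]

```text
t: 14.57
ee_pos: [312.2, 176.8, 363.9]
orientation: [0.081, 2.789, 0.014]
ft_force: [-0.0, -0.4, 0.0]
width: 1.5
grasp_force: 0.0
```

Run:
```python
from h import *
from knee import knob
o=ctrl.get_obs(); print(o['t'],o['ee_pos'],o['ft_force'],o['qpos']); R=cv2.Rodrigues(o['orientation'])[0]; print('toolz',R[:,2],'tooly',R[:,1])
w=snap('wrist','w3.png'); s=snap('scene','s3.png')
W=np.eye(4); W[:3,:3]=R; W[:3,3]=o['ee_pos']; w['extrinsics']=W@np.array(w['tool_from_camera'])
np.savez('pics/w3.png.npz',**w)
c=np.zeros((600,800,3),np.uint8)
c[:300,:480]=cv2.resize(w['image'][:,:,::-1],(480,300))
c[:300,480:]=cv2.resize(s['image'][160:260,230:336,::-1],(320,300),interpolation=cv2.INTER_CUBIC)
p=proj(w,[354,268,127]); print('knob expected',p)
u,v=int(np.clip(p[0]-100,0,440)),int(np.clip(p[1]-75,0,250))
print(u,v); c[300:,:400]=cv2.resize(w['image'][v:v+150,u:u+200,::-1],(400,300),interpolation=cv2.INTER_CUBIC)
cv2.imwrite('pics/c5.png',c)
```

```text
14.5667 [312.218 176.76  363.875] [-0.04  -0.377  0.011] [ 0.666 -0.328  2.139 -0.246  1.063 -0.756]
toolz [ 0.344 -0.    -0.939] tooly [0.054 0.998 0.02 ]
knob expected [383.552 135.719]
283 60
```

View pics/c5.png

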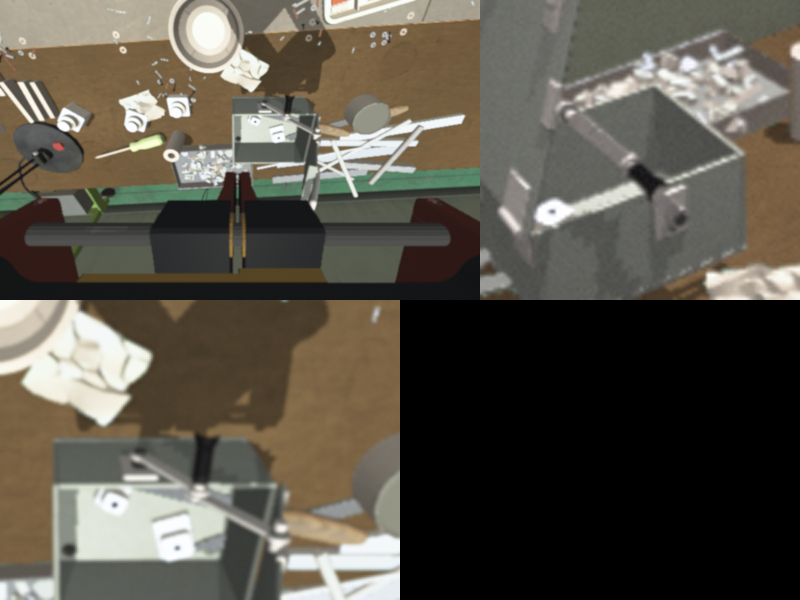

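Knob in the wrist view runs from (382,155) to (385,127); in the scene its centre is about (284,220). The knee looks nearly straight.

Run:
```python
from h import *
from knee import C,X,Y
w=load('w3.png'); s=load('s3.png')
for a,b in (((384,141),(284,220.5)),((382,155),(280.3,217.3)),((385.5,127.5),(288,223.7))):
    p,g=tri(ray(w,*a),ray(s,*b)); d=p-C; print(p,g,d@X,d@Y)
```

```text
[362.625 269.465 122.492] 2.614709649480158 18.314257360352798 95.27747728983344
[382.939 267.591 119.953] 7.151771734402964 17.763887480746444 74.88202470770314
[344.01  270.455 124.537] 0.7330555768159883 18.092478651293185 113.9191755690532
```

Request:
servo_tool:
  increments:
    - [1,3,0,0,0,0,-1]
    - [2,5.8,-2,0,0,0,-1]
    - [2.5,5.8,-6,0,0,0,-1]
    - [3,5.8,-10,0,0,0,-1]
    - [3.5,5.8,-14,0,0,0,-1]
    - [4,5.8,-18,0,0,0,-1]
    - [4.4,5.8,-21,0,0,0,-1]
    - [4.4,5.8,-23.5,0,0,0,-1]
    - [4.4,5.8,-25.2,0,0,0,-1]
    - [4.4,5.8,-25.2,0,0,0,-1]
    - [4.4,5.8,-25.2,0,0,0,-1]

```text
t: 15.58
ee_pos: [363.4, 238.3, 113.2]
orientation: [0.085, 2.794, 0.011]
ft_force: [1.0, -0.4, 0.4]
width: 0.1
grasp_force: 0.0
```

Request:
servo_tool:
  increments:
    - [-0.5,0,0,0,0,0,-1]
    - [-0.8,0.1,0,0,0,0,-1]
    - [-0.8,0.3,0,0,0,0,-1]
    - [-0.8,0.5,0,0,0,0,-1]
    - [-0.8,0.6,0,0,0,0,-1]
    - [-0.8,0.6,0,0,0,0,-1]

```text
t: 16.08
ee_pos: [354.8, 244.9, 115.3]
orientation: [0.083, 2.79, 0.017]
ft_force: [-0.2, -0.7, 0.2]
width: 0.8
grasp_force: 0.0
```

Request:
servo_tool:
  increments:
    - [0,0.1,0,0,0,0,-1]
    - [0,0.2,0,0,0,0,-1]
    - [0,0.3,0,0,0,0,-1]

```text
t: 16.33
ee_pos: [354.5, 247.3, 114.6]
orientation: [0.084, 2.791, 0.015]
ft_force: [-0.1, -0.4, -0.1]
width: 0.2
grasp_force: 0.0
```

Request:
servo_tool:
  increments:
    - [0,0.1,0,0,0,0,-1]
    - [0,0.2,0,0,0,0,-1]
    - [0,0.3,0,0,0,0,-1]

```text
t: 16.58
ee_pos: [354.5, 250.3, 114.5]
orientation: [0.084, 2.792, 0.015]
ft_force: [-0.1, 0.4, -0.3]
width: 0.7
grasp_force: 0.0
```

Request:
servo_tool:
  increments:
    - [0,0.07,0,0,0,0,-1]
    - [0,0.14,0,0,0,0,-1]
    - [0,0.2,0,0,0,0,-1]

```text
t: 16.83
ee_pos: [354.5, 252.3, 114.5]
orientation: [0.084, 2.791, 0.015]
ft_force: [-0.1, 0.3, 0.1]
width: 0.4
grasp_force: 0.0
```

Request:
servo_tool:
  increments:
    - [0,0.07,0,0,0,0,-1]
    - [0,0.14,0,0,0,0,-1]
    - [0,0.2,0,0,0,0,-1]

```text
t: 17.08
ee_pos: [354.4, 254.1, 114.5]
orientation: [0.084, 2.792, 0.014]
ft_force: [0.7, -1.2, 0.0]
width: 0.7
grasp_force: 0.4
```

Contact. Push gently toward +y and down.

Request:
servo_tool:
  increments:
    - [0,0.05,-0.03,0,0,0,-1]
    - [0,0.1,-0.06,0,0,0,-1]

```text
t: 17.25
ee_pos: [354.4, 255.1, 113.9]
orientation: [0.084, 2.791, 0.014]
ft_force: [0.0, -1.3, 0.1]
width: 0.2
grasp_force: 0.5
```

Request:
servo_tool:
  increments:
    - [0,0.04,-0.03,0,0,0,-1]
    - [0,0.08,-0.06,0,0,0,-1]

```text
t: 17.42
ee_pos: [354.5, 256.0, 113.4]
orientation: [0.084, 2.791, 0.015]
ft_force: [0.2, -0.3, 0.7]
width: 0.3
grasp_force: 0.4
```

Request:
servo_tool:
  increments:
    - [0,0.05,-0.03,0,0,0,-1]
    - [0,0.1,-0.06,0,0,0,-1]
    - [0,0.15,-0.09,0,0,0,-1]

```text
t: 17.67
ee_pos: [354.5, 257.5, 112.5]
orientation: [0.084, 2.791, 0.015]
ft_force: [-0.2, -1.9, 1.5]
width: 0.4
grasp_force: 0.6
```

Request:
servo_tool:
  increments:
    - [0,0.05,-0.03,0,0,0,-1]
    - [0,0.1,-0.06,0,0,0,-1]
    - [0,0.15,-0.09,0,0,0,-1]

```text
t: 17.92
ee_pos: [354.5, 259.0, 111.5]
orientation: [0.084, 2.791, 0.014]
ft_force: [0.3, -1.4, 1.7]
width: 0.2
grasp_force: 0.9
```

Request:
servo_tool:
  increments:
    - [0,0.06,-0.04,0,0,0,-1]
    - [0,0.12,-0.08,0,0,0,-1]
    - [0,0.18,-0.12,0,0,0,-1]

```text
t: 18.17
ee_pos: [354.5, 260.7, 110.3]
orientation: [0.084, 2.791, 0.014]
ft_force: [-0.3, -2.8, 2.3]
width: 0.5
grasp_force: 1.2
```

Request:
servo_tool:
  increments:
    - [0,0.06,-0.04,0,0,0,-1]
    - [0,0.12,-0.08,0,0,0,-1]
    - [0,0.18,-0.12,0,0,0,-1]

```text
t: 18.42
ee_pos: [354.5, 262.5, 109.1]
orientation: [0.084, 2.791, 0.014]
ft_force: [1.1, -4.0, 1.7]
width: 0.4
grasp_force: 1.7
```

Request:
servo_tool:
  increments:
    - [0,0.04,-0.03,0,0,0,-1]
    - [0,0.08,-0.06,0,0,0,-1]
    - [0,0.12,-0.09,0,0,0,-1]

```text
t: 18.67
ee_pos: [354.5, 263.7, 108.2]
orientation: [0.084, 2.791, 0.014]
ft_force: [1.9, -3.8, 2.1]
width: -0.2
grasp_force: 2.0
```

Request:
servo_tool:
  increments:
    - [0,0.04,-0.03,0,0,0,-1]
    - [0,0.08,-0.06,0,0,0,-1]
    - [0,0.12,-0.09,0,0,0,-1]

```text
t: 18.92
ee_pos: [354.5, 264.9, 107.3]
orientation: [0.084, 2.791, 0.014]
ft_force: [2.9, -4.4, 1.7]
width: 0.5
grasp_force: 2.3
```

Request:
servo_tool:
  increments:
    - [0,0.04,-0.03,0,0,0,-1]
    - [0,0.08,-0.06,0,0,0,-1]
    - [0,0.12,-0.1,0,0,0,-1]

```text
t: 19.17
ee_pos: [354.5, 266.0, 106.4]
orientation: [0.084, 2.791, 0.014]
ft_force: [1.9, -4.9, 2.6]
width: 0.2
grasp_force: 2.5
```

```bash
python3 look.py k5.png
python3 - <<'E'
from h import *
d=load('k5.png'); c=cv2.imread('pics/c_k5.png'); 
cv2.imwrite('pics/v10.png',c)
E
```

```text
19.2167 [354.493 266.026 106.302] [ 2.128 -5.236  3.742]
```

View pics/v10.png

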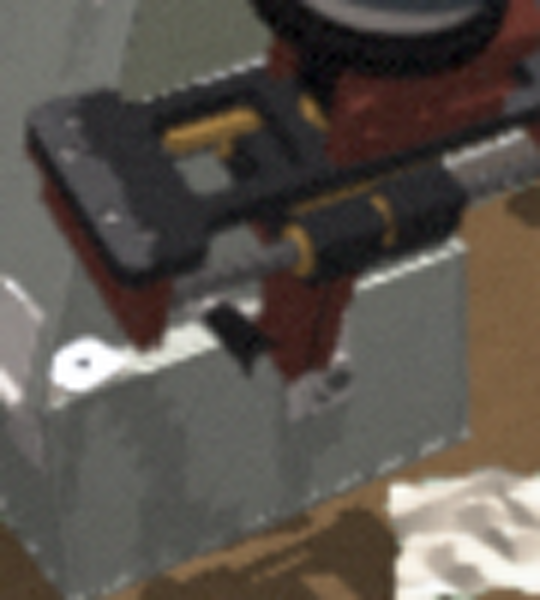

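Knob centre is now at crop (237,340), pixel (279.5,226.7), with the finger on its −x side.

Run:
```python
from knee import *
for f,p in (('s3.png',(284,220.5)),('k5.png',(279.5,226.7)),('k2.png',(293,213))):
    w,k=knob(f,p=p); v=k-np.array([-20,65]); print(w,k,np.arctan2(v[1],v[0]))
```

```text
[355.074 272.698 127.255] [ 21.05  127.255] 0.9878516230549506
[355.776 283.484 116.783] [ 31.86  116.783] 0.7846585319559025
[353.711 251.776 136.862] [  0.081 136.862] 1.2983026615656716
```

Lower-bar angle is about 0.2 past straight, so the knee is ≈2.34: folded. Backing off and returning to the handle.

Request:
servo_tool:
  increments:
    - [0,-1,0,0,0,0,-1]
    - [0,-3,0,0,0,0,-1]
    - [-1,-3.5,3,0,0,0,-1]
    - [-1.5,-3.5,7,0,0,0,-1]
    - [-2,-3.5,11,0,0,0,-1]
    - [-2,-3.5,15,0,0,0,-1]
    - [-2,-3.5,19,0,0,0,-1]
    - [-2,-3.5,23,0,0,0,-1]
    - [-2,-3.5,26.4,0,5,0,-0.5]
    - [0,-3,26.4,0,10,0,0]
    - [3,-2,26.4,0,15,0,0]
    - [6,-1,26.4,0,20,0,0]
    - [9,-0.6,26.4,0,20,0,0]
    - [10.4,-0.6,26.4,0,20,0,0]
    - [10.4,-0.6,26.4,0,20,0,0]
    - [10.4,-0.6,26.4,0,20,0,0]

```text
t: 20.55
ee_pos: [457.9, 259.7, 369.5]
orientation: [-0.095, -3.139, 0.001]
ft_force: [0.7, -0.2, 0.0]
width: 43.8
grasp_force: 0.0
```

Run:
```python
from h import *
from knee import knob
o=ctrl.get_obs(); print(o['t'],o['ee_pos'],o['orientation'])
w=snap('wrist','w6.png'); s=snap('scene','s6.png')
W=np.eye(4); W[:3,:3]=cv2.Rodrigues(o['orientation'])[0]; W[:3,3]=o['ee_pos']; w['extrinsics']=W@np.array(w['tool_from_camera']); np.savez('pics/w6.png.npz',**w)
for y in (250,260,270): print(proj(w,[440,y,303]))
v=int(proj(w,[440,260,303])[1]); im=w['image'].astype(int).mean(2)
for r in (v-25,v-12,v): print(r,im[r,270:390:3].astype(int))
g=s['image'].max(axis=2)[205:245,262:300]; m=(g<45).astype(np.uint8)
n,l,st,c=cv2.connectedComponentsWithStats(m)
for i in range(1,n):
    if st[i,4]>12:
        p=c[i]+[262,205]; W_,k=knob('s6.png',p=p); q=k-np.array([-20,65]); print(st[i],p,k,np.arctan2(q[1],q[0]))
```

```text
20.55 [457.859 259.655 369.501] [-0.095 -3.139  0.001]
[303.473 188.738]
[315.961 188.015]
[328.468 187.291]
163 [146 146 227 234 234 235 234 234 233 233 233 232 230 232 167 148 178 157
 124 122 123 123 102  87  89  89  88  88  87  86  85  85  84 138 148 148
 144 119 135 138]
176 [147 147 228 234 234 236 234 235 234 234 233 232 231 231 166 148 178 156
 121 123 123 123 101  89  89  87  87  87  88  86  86  88 100 145 145 150
 149 142 122 106]
188 [ 70  68 187 234 234 234 233 232 232 233 232 231 230 228 181 147 178 156
 130 123 124 123  95  87  90  97  98  97  98  96  93  88  89 125  59  58
  59  58  58  57]
[14 15  9 10 45] [280.    224.467] [ 30.389 121.553] 0.8429799407433568
```

Request:
servo_tool:
  increments:
    - [0.1,0.2,-3,0,0,0,0]
    - [0.1,0.2,-6,0,0,0,0]
    - [0.1,0.2,-8,0,0,0,0]
    - [0.1,0.2,-8.5,0,0,0,0]
    - [0.1,0.2,-8.5,0,0,0,-0.5]
    - [0.1,0.2,-8.5,0,0,0,-0.8]
    - [0.1,0.2,-8.5,0,0,0,-1]
    - [0.1,0.2,-8.5,0,0,0,-1]
    - [0.1,0.2,-8.5,0,0,0,-1]
    - [0.1,0.2,-8.5,0,0,0,-1]

```text
t: 21.48
ee_pos: [459.9, 261.9, 286.4]
orientation: [0.094, 3.139, -0.0]
ft_force: [-0.8, -3.7, 5.5]
width: 8.9
grasp_force: 30.0
```

Request:
servo_tool:
  increments:
    - [0,-0.3,-0.05,0,0,0,-1]
    - [0,-0.6,-0.15,0,0,0,-1]
    - [0,-0.9,-0.25,0,0,0,-1]
    - [-0.05,-1.16,-0.35,0,0,0,-1]
    - [-0.05,-1.16,-0.35,0,0,0,-1]

```text
t: 21.9
ee_pos: [459.2, 250.6, 282.2]
orientation: [0.095, 3.139, 0.002]
ft_force: [-0.8, 2.7, 3.8]
width: 9.2
grasp_force: 30.0
```

Run:
```python
import numpy as np
for p in np.arange(1.2,-0.03,-.06): print(round(p,2),(-22.2*(np.cos(p)-np.cos(1.2))*.065).round(2),(-22.2*(np.cos(p)-np.cos(1.2))).round(2),(22.2*(np.sin(p)-np.sin(1.2))).round(2))
```

```text
1.2 -0.0 -0.0 0.0
1.14 -0.08 -1.23 -0.52
1.08 -0.16 -2.42 -1.11
1.02 -0.23 -3.57 -1.77
0.96 -0.3 -4.69 -2.51
0.9 -0.37 -5.76 -3.3
0.84 -0.44 -6.77 -4.16
0.78 -0.5 -7.74 -5.08
0.72 -0.56 -8.65 -6.05
0.66 -0.62 -9.49 -7.08
0.6 -0.67 -10.28 -8.16
0.54 -0.71 -11.0 -9.28
0.48 -0.76 -11.65 -10.44
0.42 -0.79 -12.23 -11.64
0.36 -0.83 -12.73 -12.87
0.3 -0.86 -13.16 -14.13
0.24 -0.88 -13.52 -15.41
0.18 -0.9 -13.8 -16.72
0.12 -0.91 -14.0 -18.03
0.06 -0.92 -14.12 -19.36
-0.0 -0.92 -14.16 -20.69
```

Request:
servo_tool:
  increments:
    - [0,-0.25,-0.08,0,0,0,-1]
    - [0,-0.5,-0.18,0,0,0,-1]
    - [-0.04,-0.5,-0.18,0,0,0,-1]

```text
t: 22.15
ee_pos: [458.9, 245.3, 279.9]
orientation: [0.094, 3.14, -0.0]
ft_force: [1.9, 1.7, 1.1]
width: 9.3
grasp_force: 30.0
```

Free past the lock position, so the brace is folding. Lowering.

Request:
servo_tool:
  increments:
    - [-0.03,-0.73,-0.32,0,0,0,-1]
    - [-0.1,-1.92,-0.91,0,0,0,-1]
    - [-0.18,-3.07,-1.57,0,0,0,-1]
    - [-0.25,-4.19,-2.31,0,0,0,-1]
    - [-0.32,-5.26,-3.1,0,0,0,-1]
    - [-0.39,-6.27,-3.96,0,0,0,-1]
    - [-0.45,-7.24,-4.88,0,0,0,-1]
    - [-0.51,-8.15,-5.85,0,0,0,-1]
    - [-0.57,-8.99,-6.88,0,0,0,-1]
    - [-0.57,-8.99,-6.88,0,0,0,-1]

```text
t: 22.98
ee_pos: [453.2, 154.2, 209.0]
orientation: [0.096, 3.139, -0.0]
ft_force: [7.5, 5.6, -12.1]
width: 8.7
grasp_force: 30.0
```

Request:
servo_tool:
  increments:
    - [0.05,-0.2,-0.6,0,0,0,-1]
    - [0.05,-0.62,-1.19,0,0,0,-1]
    - [0.03,-1.34,-2.3,0,0,0,-1]
    - [0,-1.98,-3.45,0,0,0,-1]
    - [-0.03,-2.56,-4.64,0,0,0,-1]
    - [-0.05,-3.05,-5.86,0,0,0,-1]
    - [-0.08,-3.48,-7.11,0,0,0,-1]
    - [-0.1,-3.84,-8.38,0,0,0,-1]
    - [-0.1,-3.84,-8.38,0,0,0,-1]

```text
t: 23.73
ee_pos: [450.9, 117.0, 125.0]
orientation: [-0.096, -3.138, -0.001]
ft_force: [1.7, 11.3, -9.3]
width: 9.1
grasp_force: 30.0
```

Request:
servo_tool:
  increments:
    - [0,0.05,-1.0,0,0,0,-1]
    - [0,-0.05,-2.0,0,0,0,-1]
    - [0,-0.15,-3.0,0,0,0,-1]
    - [0,-0.25,-3.9,0,0,0,-1]
    - [0,-0.25,-3.9,0,0,0,-1]

```text
t: 24.15
ee_pos: [450.5, 112.9, 86.4]
orientation: [-0.093, -3.137, 0.004]
ft_force: [2.3, -6.9, -6.2]
width: 9.3
grasp_force: 30.0
```

Request:
servo_tool:
  increments:
    - [0,-0.15,-0.3,0,0,0,-1]
    - [0,-0.15,-0.6,0,0,0,-1]
    - [0,-0.15,-0.8,0,0,0,-1]
    - [0,-0.15,-0.8,0,0,0,-1]

```text
t: 24.48
ee_pos: [452.6, 112.7, 82.0]
orientation: [0.093, 3.139, -0.001]
ft_force: [-2.5, -4.3, 23.0]
width: 9.3
grasp_force: 30.0
```

Request:
servo_tool:
  increments:
    - [0,0,0.2,0,0,0,-1]
    - [0,0,0.3,0,0,0,-0.5]
    - [0,0,0.3,0,0,0,0]
    - [0,0,0.3,0,0,0,0]
    - [0,0,0.3,0,0,0,0]
    - [0,0,0.3,0,0,0,0]
    - [0,0,2,0,0,0,0]
    - [0,0,4,0,0,0,0]
    - [0,0,5,0,0,0,-0.5]
    - [0,0,5,0,0,0,-1]
    - [0,0,5,0,0,0,-1]
    - [0,0,5,0,0,0,-1]
    - [0,0,4,0,0,0,-1]
    - [0,0,3.2,0,0,0,-1]
    - [0,0,3.2,0,0,0,-1]

```text
t: 25.73
ee_pos: [450.2, 112.9, 110.1]
orientation: [-0.094, -3.136, 0.002]
ft_force: [1.0, 0.5, -0.4]
width: 1.8
grasp_force: 0.0
```

Request:
servo_tool:
  increments:
    - [0,0,-0.2,0,0,0,-1]
    - [0,0,-0.4,0,0,0,-1]
    - [0,0,-0.6,0,0,0,-1]
    - [0,0,-0.8,0,0,0,-1]
    - [0,0,-0.8,0,0,0,-1]

```text
t: 26.15
ee_pos: [451.8, 113.3, 104.2]
orientation: [-0.094, -3.14, 0.0]
ft_force: [0.7, -0.6, -0.2]
width: 0.6
grasp_force: 0.0
```

Request:
servo_tool:
  increments:
    - [0,0,-0.1,0,0,0,-1]
    - [0,0,-0.2,0,0,0,-1]
    - [0,0,-0.2,0,0,0,-1]

```text
t: 26.4
ee_pos: [451.9, 113.3, 102.5]
orientation: [0.094, 3.14, 0.0]
ft_force: [-0.1, 0.7, -0.7]
width: 0.3
grasp_force: 0.0
```

Request:
servo_tool:
  increments:
    - [0,0,-0.1,0,0,0,-1]
    - [0,0,-0.2,0,0,0,-1]
    - [0,0,-0.2,0,0,0,-1]

```text
t: 26.65
ee_pos: [451.8, 113.3, 100.4]
orientation: [-0.094, -3.14, 0.0]
ft_force: [1.3, -0.7, 0.3]
width: 0.8
grasp_force: 0.0
```

Request:
servo_tool:
  increments:
    - [0,0,-0.1,0,0,0,-1]
    - [0,0,-0.2,0,0,0,-1]
    - [0,0,-0.25,0,0,0,-1]
    - [0,0,-0.25,0,0,0,-1]

```text
t: 26.98
ee_pos: [452.0, 113.3, 99.0]
orientation: [0.094, 3.14, -0.0]
ft_force: [-4.5, -0.5, 16.3]
width: 0.6
grasp_force: 8.1
```

Hard contact at z = 99 is exactly the bar top with the lid shut. Retreat and hand in.

Request:
servo_tool:
  increments:
    - [0,0,0.5,0,0,0,-1]
    - [0,0,3,0,0,0,-1]
    - [0,0,7,0,0,0,-1]
    - [0,0,10,0,0,0,-1]
    - [0,0,10,0,0,0,-1]
    - [0,0,10,0,0,0,-1]

```text
t: 27.48
ee_pos: [453.1, 113.6, 199.6]
orientation: [0.094, 3.136, 0.002]
ft_force: [-0.6, -0.2, -0.0]
width: 0.4
grasp_force: 0.0
```

```bash
python3 -c "
from workcell import ctrl
o=ctrl.get_obs(); print(o['ee_pos'],o['ft_force']); print(ctrl.close_job())"
```

```text
[453.05398562 113.56696197 199.56512863] [-0.62965537 -0.17367733 -0.01711145]
the job is handed in; nothing more can be done
None
```

I locked the brace and let go, lifted the lid off it, folded the knee and shut the lid; I handed the job in at about 27.5 s with the gripper clear, and it returned no verdict.

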